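# Turn the fittings carousel to the sink strainer

## Robot

A 6-joint arm with a two-finger parallel gripper is mounted at the origin on the work surface. World frame = base frame: x ahead of the robot, y to its left, z up, the work surface at z = 0. Lengths are in m, angles in rad, forces in N, time in s.
With the tool pointing down it reaches from about 0.225 to 0.875 m from the base axis. Payload 3.4 kg.
Tool frame: the origin (TCP) lies at the very end of the fingers, on their centre line; the grasp point (between the pads) lies 19 mm behind it; z points along the fingers, y is the direction in which the jaws open and shut (so a half turn about z gives the same grasp; the last joint's range is limited). The gripper opens to 85 mm and grips with 20 to 120 N. Pads are 22 mm wide; open, the fingers measure 114 mm over their backs; the gripper's body (76 mm by 85 mm) begins 54 mm behind the grasp point. The pads swing forward as they close: fully open they stand 13 mm farther back than shut.
Start: joints at [1.066, 0.276, 1.505, -0, 1.361, -0.121], TCP at [0.215, 0.533, 0.231] pointing down, gripper open.
Joint ranges: [-2.89, 2.89], [-0.75, 2.08], [0.22, 2.7], [-1.18, 4.32], [0.11, 2.71], [-2.7, 2.7]. Speed limits (rad/s): [2.57, 2.57, 3.14, 3.14, 3.14, 3.14].

## Interface

Orientations are given as a unit quaternion [w, x, y, z].
In Python, from rig import manip gives the robot as it stands. The module is installed in compiled form; this text tells all that it offers.
- The arm moves only by the tool carry_out, never from a script. Its argument "moves" is one flat list of numbers, 5 for each row, row after row: the opening in per cent of the stroke, from 0 (shut) to 100 (fully open), then the shift along the world's x, y, z in cm, then the turn about the world's z in rad. A call has exactly 10 rows; each row shifts and turns the commanded pose from where the row before left it; what a row does not reach is not made up. A row lasts 1/10 s, in which the tool goes at most 50 mm and 8.59 degrees, less where a joint would pass 70% of its speed; a pose out of reach is approached as far as the arm can. A call is refused whole if a number of a shift passes 5 or a number of a turn 0.15, either way. A call with a gripper value outside its range is refused whole. The fingers move at their own pace and stop on an object; "squeeze" is the grip in N (left out, the last holds). Time passes only in rows, so rows that do not move let the fingers close, or fill a call up. It gives the time, the measured TCP pose, the force and the opening at its end, in the units of the state.
- manip.get_state(): the state, without advancing time (a new reading comes with each control period).
- manip.get_image(name): name is "side" or "top"; returns the picture (480x640x3 uint8, red, green, blue); there is no depth.
- manip.camera_info(name): a dict with "fov_y" (degrees; the focal length in pixels is half the picture's height over the tangent of half this angle, whatever the lens; pixels are square), "cx", "cy" (the principal point, pixels), "rvec" (rotation vector, rad) and "tvec" (3), from world to camera coordinates, as OpenCV has them. Camera axes: x right, y down, z forward; pixel columns grow to the right and rows downward; lengths in m; the calibration is good to about 2 mm. A picture is of the moment at which its call begins. camera_info takes no time and is no camera call.
- manip.sign_off(): hands the job in, once; it reports no verdict.
The state is a dict: "clock": time; "qpos": joint angles; "qd": joint speeds; "effort": joint torques, N m; "position": TCP position; "ee_rot": TCP orientation; "contact_force": force on the tool from outside, world axes, zero at the start; "moment": the same for the moment, N m; "width": finger opening in m.
Only numpy, scipy, OpenCV 4.12 (cv2) and the standard library are available. Lean on these libraries where they do the work, as an engineer would, in place of code of your own. Each camera call takes 0.05 s, during which the arm holds its last target. There are 200 camera calls.

## Task

Push the round fittings carousel by its blue rim or the yellow posts on it, with the fingers, and turn it until the bay with the sink strainer faces front: the red mark on the rim stands squarely at the red arrow of the grey foot. Turn it gently, either way round; do not touch or lift any fitting in the bays, and leave the jar, the wrench and the mug on the counter where they are.

Things in the scene. Friction and masses are not known exactly. Their poses are not given: they have to be found in the camera images.
- foot: Grey fixed foot of the carousel, never moves; placed differently in each run. Origin: on the turning axis, at the counter surface; z up. A flat tongue (50 mm wide, 10 mm high) runs out along its own -x axis to 195 mm from the axis; the red arrow on it, 150 to 197 mm out, points inwards. 'Front' is the foot's -x direction.
- tray: White turning tray. Origin on the turning axis, 18 mm above the counter; z up. Turns both ways without end; light friction (0.7 N at the rim) stops it within a few degrees. Floor 30 mm above the counter; 5 equal bays between radial walls, inside a round wall of 102 mm radius (red at the strainer's bay); wall tops 52 mm, hub (20 mm radius) 56 mm above the counter.
- rim: Blue flat rim fixed to the tray (same origin, axes): radius 142 mm, top 28 mm above the counter, free from 105 mm out. On it 5 yellow upright posts, 16 mm thick, tops 70 mm above the counter, 127 mm from the axis, at 36, 108, 180, 252 and 324 degrees round from the red mark. A finger let down over the free rim between two posts can push a post round.
- red_mark (a point): Red painted stripe (34 x 14 mm, along the radius) on the rim's top in front of the strainer's bay: a point 130 mm from the turning axis, 28 mm above the counter, along the tray's own -x axis. It must come to the foot's red arrow.
- strainer_bay (a point): Middle of the strainer's bay floor, 60 mm from the turning axis, 30 mm above the counter, in line with red_mark.
- strainer_mid (a point): Loose steel sink strainer basket with a red knob, 58 mm wide, 44 mm tall overall, standing in the bay with the red mark. Point: its centre, 22 mm above its underside. Not to be touched.
- nut_mid (a point): Loose brass slip nut, a ring 54 mm wide, 20 mm tall, flat in one of the other bays (which one varies). Point: its centre. Not to be touched.
- coupling_mid (a point): Loose grey pipe coupling, a tube 46 mm wide, 42 mm tall, upright in one of the other bays. Point: its centre. Not to be touched.
- gasket_mid (a point): Loose black rubber gasket, a ring 52 mm wide, 10 mm tall, in one of the other bays. Point: its centre. Not to be touched.
- cartridge_mid (a point): Loose copper-coloured tap cartridge, stepped cylinder 32 mm wide, 46 mm tall, upright in one of the other bays. Point: its centre. Not to be touched.
- paste_mid (a point): Loose jar of sealing paste with a green cap, 70 mm wide, 75 mm tall, on the counter to the right. Point: its centre. Leave alone.
- wrench_grip (a point): Loose steel wrench lying on the counter to the right. Point: on its handle. Leave alone.
- mug_mid (a point): Loose white mug, 80 mm wide, 90 mm tall, on the counter to the left. Point: its centre. Leave alone.
Not all that is in view belongs to the job. Leave any pink or purple look-alike of the part that bears coupling_mid alone.

How it is judged:
On the way:
1. the fingers push on the carousel's rim or its posts (contact force between the fingers and rim above 0.2 N), for 0.04 s.
At the end, for the whole second after the job is handed in: The red mark on the rim is within 20 mm to either side (about 9 degrees) of the centre line of the foot's red arrow, on the arrow's side; the carousel is at rest; the strainer stands in its bay within 22 mm of the bay's middle, and the other fittings still sit in their bays (y of red_mark in the frame of foot between -0.02 and 0.02 m and x of red_mark in the frame of foot below -0.1 m and angular speed of tray below 0.05 rad/s and horizontal distance between strainer_mid and strainer_bay below 0.022 m and horizontal distance between each of nut_mid, coupling_mid, gasket_mid, cartridge_mid and tray below 0.085 m and z of strainer_mid in the frame of tray below 0.044 m and z of nut_mid in the frame of tray below 0.032 m and z of coupling_mid in the frame of tray below 0.043 m and z of gasket_mid in the frame of tray below 0.027 m and z of cartridge_mid in the frame of tray below 0.045 m); the robot touches nothing.
It fails at once if a fitting in the bays is touched by the robot (over 1 N) (contact force between any of the fingers, the arm and strainer above 1 N or contact force between any of the fingers, the arm and nut above 1 N or contact force between any of the fingers, the arm and coupling above 1 N or contact force between any of the fingers, the arm and gasket above 1 N or contact force between any of the fingers, the arm and cartridge above 1 N).
It fails at once if a fitting is lifted or leaves its bay (z of strainer_mid in the frame of tray above 0.049 m or z of nut_mid in the frame of tray above 0.037 m or z of coupling_mid in the frame of tray above 0.048 m or z of gasket_mid in the frame of tray above 0.032 m or z of cartridge_mid in the frame of tray above 0.05 m or horizontal distance between any of strainer_mid, nut_mid, coupling_mid, gasket_mid, cartridge_mid and tray above 0.09 m).
It fails at once if the jar, the wrench or the mug on the counter is moved more than 20 mm (distance of any of paste_mid, wrench_grip, mug_mid from where it was at the start of the episode above 0.02 m).
It fails at once if the turntable is flung round (over 3 rad/s) (angular speed of tray above 3 rad/s).
It also fails if it takes over 42 s, if anything falls off the work surface, if the arm or the gripper's body presses on something with over 40 N, if the wrist force passes 120 N, or if a joint passes its speed limit or range.

## Working session

There is one attempt and no reset: what is moved stays moved. The work goes in short steps, Python scripts to look and compute and a tool call to move; the robot and the scene stay as the last step left them, time stands still between calls to the robot, and variables do not carry over. Pictures are saved under pics/ and viewed, about 8 in all and at most 12, crops included, and the job is handed in when it is done.

Besides the shell and the picture viewer there is one more tool, called after ">>>" as name(argument=value, ...), one argument or row to a line, values as JSON. carry_out: Moves the arm, as the interface text tells. Its arguments: {"type":"object","properties":{"moves":{"type":"array","items":{"type":"number"}},"squeeze":{"type":"number"}},"required":["moves"]}

```bash
mkdir -p pics; cat > h.py <<'E'
import numpy as np, cv2
from rig import manip
def cam(n):
    c=manip.camera_info(n); f=240/np.tan(np.radians(c['fov_y'])/2)
    K=np.array([[f,0,c['cx']],[0,f,c['cy']],[0,0,1.]]); R=cv2.Rodrigues(np.array(c['rvec'],float))[0]
    return K,R,np.array(c['tvec'],float).ravel()
def ray(n,uv,z):
    K,R,t=cam(n); uv=np.atleast_2d(np.array(uv,float))
    d=(R.T@np.linalg.inv(K)@np.c_[uv,np.ones(len(uv))].T).T; o=-R.T@t
    return o+d*((z-o[2])/d[:,2])[:,None]
def proj(n,P):
    K,R,t=cam(n); p=(K@(R@np.atleast_2d(P).T+t[:,None])).T; return p[:,:2]/p[:,2:]
def snap(n,name):
    im=cv2.cvtColor(manip.get_image(n),cv2.COLOR_RGB2BGR); cv2.imwrite(f'pics/{name}.png',im); return im
E
python3 - <<'E'
from h import *
for n in('top','side'):
    snap(n,n+'0'); K,R,t=cam(n); print(n,manip.camera_info(n),-R.T@t)
s=manip.get_state(); print(s['clock'],s['position'],s['ee_rot'],s['width'])
E
```

```text
top {'fov_y': 54.14755927642124, 'cx': 318.5499448343996, 'cy': 232.81724406554312, 'rvec': array([ 2.13604663, -2.18499478,  0.12413788]), 'tvec': array([0.01934891, 0.5017956 , 1.33760068])} [0.34334005 0.00755599 1.38687033]
side {'fov_y': 50.88591338309139, 'cx': 317.1823077375722, 'cy': 238.08589398557444, 'rvec': array([ 2.05100665, -0.85530848,  0.46411981]), 'tvec': array([-0.3441532 ,  0.24638918,  0.93699051])} [-0.21511567 -0.67447128  0.74559641]
0.1 [0.21507692 0.53276562 0.2305287 ] [-2.61286799e-04  1.90735144e-01  9.81641187e-01 -7.85200310e-04] 0.08536722916167078
```

View pics/top0.png

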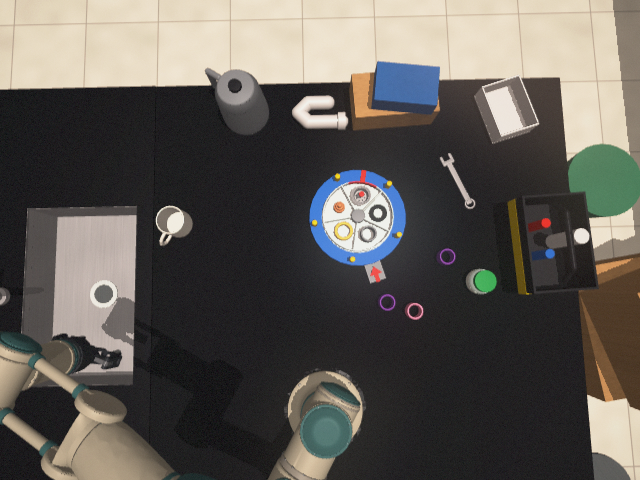

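View pics/side0.png

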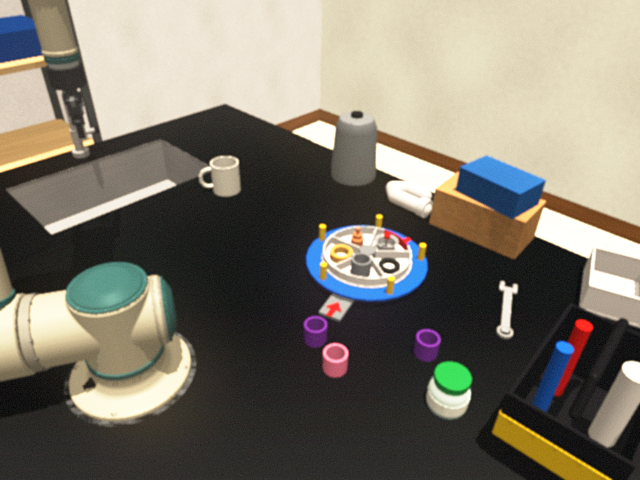

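The top view shows the carousel centred at about (357,217), the red mark on its far side at (363,176), and the arrow on the foot at (376,272). The pink and purple rings at (387,302), (447,257) and (415,311) are look-alikes to leave alone. The side view agrees, with the arrow at (335,308) and the mark at about (400,238). Next I'll measure these.

```bash
cat > m.py <<'E'
from h import *
def masks(im):
    h=cv2.cvtColor(im,cv2.COLOR_BGR2HSV); H,S,V=cv2.split(h)
    r=((H<6)|(H>174))&(S>150)&(V>90); b=(H>98)&(H<125)&(S>130)&(V>80); y=(H>18)&(H<34)&(S>130)&(V>100)
    return [m.astype(np.uint8) for m in(r,b,y)]
def comps(m,a=4):
    n,l,s,c=cv2.connectedComponentsWithStats(m); return [(c[i],s[i,4]) for i in range(1,n) if s[i,4]>=a]
def measure(im,n='top',verbose=1):
    r,b,y=masks(im)
    cs,_=cv2.findContours(b,cv2.RETR_EXTERNAL,cv2.CHAIN_APPROX_NONE)
    g=[c for c in cs if cv2.contourArea(c)>1500]
    c0={'top':(357,217),'side':(367,260)}[n]
    c=min(g,key=lambda c:np.hypot(*(c.reshape(-1,2).mean(0)-c0)))
    P=ray(n,cv2.convexHull(c).reshape(-1,2),.026)[:,:2].astype(np.float32)
    (x,yy),rad=cv2.minEnclosingCircle(P)
    A=np.c_[2*P,np.ones(len(P))]; s=np.linalg.lstsq(A,(P**2).sum(1),rcond=None)[0]
    if verbose: print(n,'rim circ fit',s[:2],np.sqrt(s[2]+s[0]**2+s[1]**2),'enc',x,yy,rad)
    C=s[:2]
    out={}
    for k,m,z in(('red',r,.028),('yel',y,.062)):
        out[k]=[]
        for p,a in comps(m):
            q=ray(n,p,z)[0,:2]-C; d=np.hypot(*q)
            if d<.24:
                out[k].append((q,a)); 
                if verbose: print(k,p.round(1),a,'R %.3f ang %.1f'%(d,np.degrees(np.arctan2(q[1],q[0]))))
    return C,out
E
python3 - <<'E'
from m import *
for n in('top','side'): measure(cv2.imread(f'pics/{n}0.png'),n)
im=cv2.imread('pics/top0.png'); r=cv2.resize(im[155:320,290:460],None,fx=3.5,fy=3.5,interpolation=cv2.INTER_CUBIC); cv2.imwrite('pics/crop0.png',r)
E
```

```text
top rim circ fit [ 0.54754437 -0.10557065] 0.1415482889487511 enc 0.5475668907165527 -0.10537923872470856 0.1424759477376938
red [362.6 178.1] 83 R 0.116 ang -10.0
red [361.  193.9] 20 R 0.068 ang -11.6
red [375.5 273.8] 71 R 0.175 ang -164.0
yel [336.9 176.7] 32 R 0.126 ang 26.9
yel [388.9 183.5] 27 R 0.128 ang -45.9
yel [314.  222.7] 26 R 0.127 ang 99.0
yel [343.2 230.6] 115 R 0.062 ang 135.8
yel [398.6 234.3] 20 R 0.128 ang -117.3
yel [352.  258.9] 20 R 0.127 ang 170.5
side rim circ fit [ 0.54570232 -0.10839184] 0.14434785184103546 enc 0.5457016229629517 -0.10843358188867569 0.1464097946882248
red [387.  234.3] 39 R 0.118 ang 13.4
red [404.  241.1] 66 R 0.123 ang -9.5
red [332.8 308.9] 101 R 0.191 ang -161.3
yel [378.4 219.4] 96 R 0.123 ang 26.4
yel [321.8 229.9] 105 R 0.124 ang 101.5
yel [422.  249.5] 105 R 0.126 ang -49.2
yel [341.6 251.3] 124 R 0.063 ang 151.5
yel [323.3 269.7] 87 R 0.134 ang 174.5
yel [390.1 283.9] 89 R 0.136 ang -119.7
```

View pics/crop0.png

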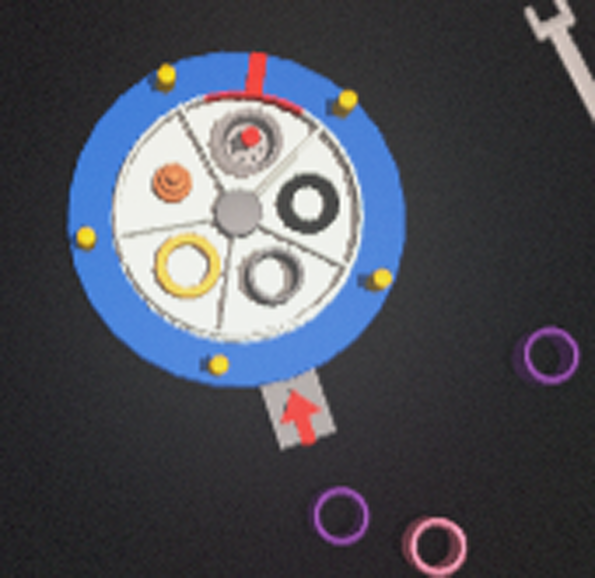

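>>> carry_out(
  moves=[0,3,-3.95,0,0,0,3,-3.95,0,0,0,3,-3.95,0,0,0,3,-3.95,0,0,0,3,-3.95,0,0,0,3,-3.95,0,0,0,3,-3.95,0,0,0,3,-3.95,0,0,0,3,-3.95,0,0,0,3,-3.95,0,0],
  squeeze=20,
)

```text
clock: 1.1
position: [0.516, 0.1363, 0.231]
ee_rot: [-0.0, 0.191, 0.982, 0.0]
contact_force: [0.1, 0.9, 0.7]
width: -0.0002
```

>>> carry_out(
  moves=[0,2.4,-3.2,0,0,0,2.4,-3.2,0,0,0,2.4,-3.2,0,0,0,2.4,-3.2,0,0,0,0,0,-4,0,0,0,0,-4,0,0,0,0,-4,0,0,0,0,0,0,0,0,0,0,0,0,0,0,0,0],
)

```text
clock: 2.1
position: [0.6131, 0.0101, 0.1137]
ee_rot: [0.002, 0.191, 0.982, 0.0]
contact_force: [0.1, 0.1, 0.8]
width: 0.0002
```

```bash
python3 - <<'E'
from m import *
im=snap('side','side1'); cv2.imwrite('pics/c1.png',cv2.resize(im[120:340,230:490],None,fx=2.5,fy=2.5))
s=manip.get_state(); print(s['clock'],s['position'],s['ee_rot'],s['width'],s['contact_force'])
C=np.array([.5475,-.1055]); q=ray('top',(375.5,273.8),.0105)[0,:2]-C; print('arrow',np.hypot(*q),np.degrees(np.arctan2(q[1],q[0])))
q=ray('side',(332.8,308.9),.0105)[0,:2]-C; print('arrow side',np.hypot(*q),np.degrees(np.arctan2(q[1],q[0])))
# grey tongue corners-based axis from top
im=cv2.imread('pics/top0.png');g=im.astype(int);m=((g.min(2)>70)).astype(np.uint8); r=masks(im)[0]; m=m|r; m[:262]=0;m[290:]=0;m[:,:358]=0;m[:,392:]=0
p=np.argwhere(m)[:,::-1]; q=ray('top',p.mean(0),.0105)[0,:2]-C; print('tongue',len(p),p.min(0),p.max(0),np.hypot(*q),np.degrees(np.arctan2(q[1],q[0])))
E
```

```text
2.15 [0.6132022  0.01018232 0.11394279] [2.43902295e-03 1.90611346e-01 9.81662510e-01 2.86282806e-04] 0.00013827363213603924 [-0.38436045  0.60473478 -0.25440139]
arrow 0.1748019960827515 -163.34891186539843
arrow side 0.1764904598887497 -162.93040452292396
tongue 372 [358 262] [385 283] 0.16528039409858436 -164.1529375703801
```

View pics/c1.png

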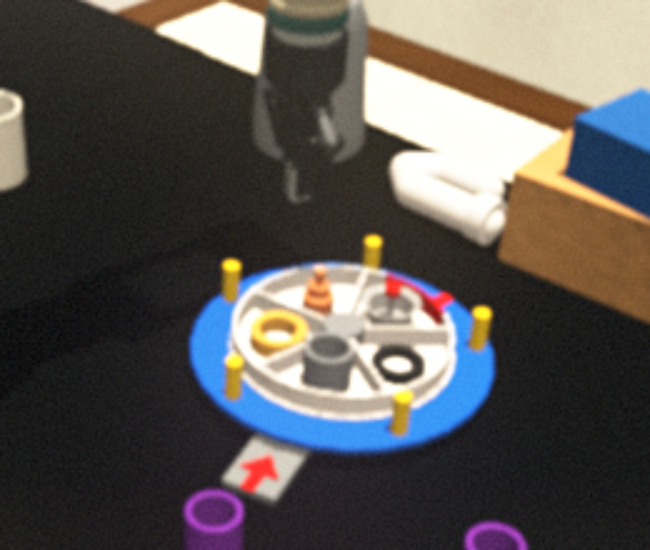

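The gripper hangs above the rim, in the gap between the post at crop (373,250) and the post at (232,278), and is clear of the fittings. The front lies at −163.3° and the mark at −9.4°, so I'll push the 27° post about 154° clockwise.

```bash
cat > arc.py <<'E'
import numpy as np,sys
def arc(p0,angs,r=.130,C=(.5475,-.1055)):
    p=np.array(p0)*100
    for k,a in enumerate(angs):
        q=100*(np.array(C)+r*np.array([np.cos(np.radians(a)),np.sin(np.radians(a))])); d=np.round(q-p,1); p=p+d
        print(a.round(1),'0,%g,%g,0,0,'%tuple(d)); 
E
python3 -c "
from arc import *
arc((.613,.010),60.4-np.cumsum([2.5]*5+[3]*3+[4]*2+[4.5]*25+[3.5,2.5,1.5,1,.5]))"
```

```text
57.9 0,0.4,-0.5,0,0,
55.4 0,0.4,-0.3,0,0,
52.9 0,0.5,-0.4,0,0,
50.4 0,0.4,-0.3,0,0,
47.9 0,0.5,-0.4,0,0,
44.9 0,0.5,-0.5,0,0,
41.9 0,0.4,-0.5,0,0,
38.9 0,0.5,-0.5,0,0,
34.9 0,0.5,-0.7,0,0,
30.9 0,0.5,-0.8,0,0,
26.4 0,0.5,-0.9,0,0,
21.9 0,0.4,-0.9,0,0,
17.4 0,0.4,-1,0,0,
12.9 0,0.2,-0.9,0,0,
8.4 0,0.2,-1.1,0,0,
3.9 0,0.1,-1,0,0,
-0.6 0,0,-1,0,0,
-5.1 0,-0,-1,0,0,
-9.6 0,-0.1,-1,0,0,
-14.1 0,-0.2,-1,0,0,
-18.6 0,-0.3,-1,0,0,
-23.1 0,-0.4,-1,0,0,
-27.6 0,-0.4,-0.9,0,0,
-32.1 0,-0.5,-0.9,0,0,
-36.6 0,-0.6,-0.8,0,0,
-41.1 0,-0.7,-0.8,0,0,
-45.6 0,-0.7,-0.7,0,0,
-50.1 0,-0.7,-0.7,0,0,
-54.6 0,-0.8,-0.6,0,0,
-59.1 0,-0.9,-0.6,0,0,
-63.6 0,-0.9,-0.5,0,0,
-68.1 0,-0.9,-0.4,0,0,
-72.6 0,-1,-0.4,0,0,
-77.1 0,-0.9,-0.2,0,0,
-81.6 0,-1.1,-0.2,0,0,
-85.1 0,-0.7,-0.1,0,0,
-87.6 0,-0.6,-0,0,0,
-89.1 0,-0.3,-0,0,0,
-90.1 0,-0.3,-0,0,0,
-90.6 0,-0.1,-0,0,0,
```

>>> carry_out(
  moves=[0,0,0,-2,0,0,0,0,-2,0,0,0,0,-1.5,0,0,0,0,-1,0,0,0,0,-0.5,0,0,0,0,0,0,0,0,0,0,0,0,0,0,0,0,0,0,0,0,0,0,0,0,0,0],
)

```text
clock: 3.15
position: [0.6116, 0.0102, 0.0417]
ee_rot: [0.0, 0.191, 0.982, 0.0]
contact_force: [0.3, 0.6, 0.4]
width: 0.0002
```

>>> carry_out(
  moves=[0,0.4,-0.5,0,0,0,0.4,-0.3,0,0,0,0.5,-0.4,0,0,0,0.4,-0.3,0,0,0,0.5,-0.4,0,0,0,0.5,-0.5,0,0,0,0.4,-0.5,0,0,0,0.5,-0.5,0,0,0,0.5,-0.7,0,0,0,0.5,-0.8,0,0],
)

```text
clock: 4.15
position: [0.6571, -0.0391, 0.0412]
ee_rot: [-0.001, 0.191, 0.982, 0.0]
contact_force: [-1.0, 0.6, 0.7]
width: -0.0001
```

>>> carry_out(
  moves=[0,0.5,-0.9,0,0,0,0.4,-0.9,0,0,0,0.4,-1,0,0,0,0.2,-0.9,0,0,0,0.2,-1.1,0,0,0,0.1,-1,0,0,0,0,-1,0,0,0,0,-1,0,0,0,-0.1,-1,0,0,0,-0.2,-1,0,0],
)

```text
clock: 5.15
position: [0.6722, -0.1376, 0.0413]
ee_rot: [0.0, 0.191, 0.982, 0.0]
contact_force: [0.5, 0.8, 0.3]
width: 0.0001
```

```bash
python3 - <<'E'
from m import *
im=snap('top','top2'); measure(im)
s=manip.get_state(); print(s['clock'],s['position'],s['contact_force'])
E
```

```text
top rim circ fit [ 0.94900101 -0.26467676] 0.10253764122959748 enc 0.9520735740661621 -0.2684757113456726 0.10919904708862305
5.2 [ 0.67188695 -0.13954448  0.04133114] [-0.0875475  -1.1491278  -0.60773774]
```

```bash
cat > n.py <<'E'
from m import *
C=np.array([.5475,-.1055])
def chk(tag):
    im=snap('top',tag); r,b,y=masks(im)
    for k,m,z in(('red',r,.028),('yel',y,.062)):
        for p,a in comps(m):
            q=ray('top',p,z)[0,:2]-C; d=np.hypot(*q)
            if .11<d<.19: print(k,p.round(0),a,'R %.3f ang %.1f'%(d,np.degrees(np.arctan2(q[1],q[0]))))
    s=manip.get_state(); q=s['position'][:2]-C; print(s['clock'],s['position'],'finger ang %.1f'%np.degrees(np.arctan2(q[1],q[0])),s['contact_force'])
    return im
E
python3 - <<'E'
from n import *
im=chk('top3'); cv2.imwrite('pics/c3.png',cv2.resize(im[155:320,290:460],None,fx=3.5,fy=3.5))
E
```

```text
yel [374. 178.] 10 R 0.118 ang -25.0
yel [325. 186.] 27 R 0.125 ang 47.6
yel [402. 220.] 29 R 0.126 ang -97.5
yel [320. 237.] 20 R 0.127 ang 119.3
5.25 [ 0.67209431 -0.13870366  0.04138089] finger ang -14.9 [0.3421822  0.15498556 0.14406073]
```

View pics/c3.png

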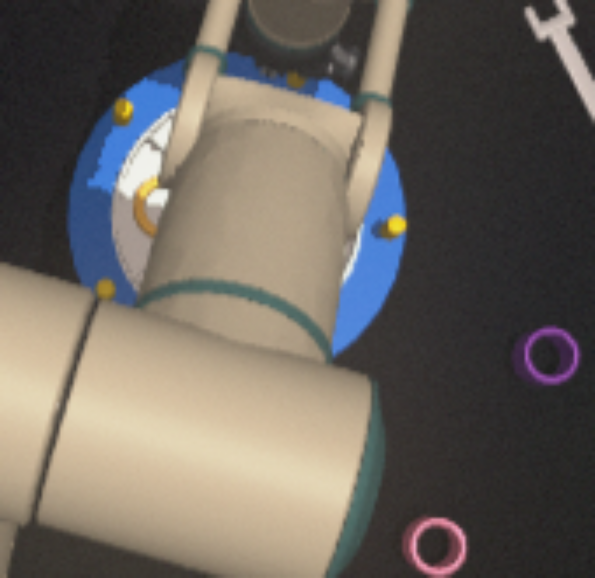

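The arm hides part of the carousel, but the visible posts at crop (123,110), (397,226), (106,288) and (295,78) put it about 51° round, with the finger 10° behind its post. I'll carry on.

>>> carry_out(
  moves=[0,-0.3,-1,0,0,0,-0.4,-1,0,0,0,-0.4,-0.9,0,0,0,-0.5,-0.9,0,0,0,-0.6,-0.8,0,0,0,-0.7,-0.8,0,0,0,-0.7,-0.7,0,0,0,-0.7,-0.7,0,0,0,-0.8,-0.6,0,0,0,-0.9,-0.6,0,0],
)

```text
clock: 6.25
position: [0.612, -0.2175, 0.0415]
ee_rot: [0.0, 0.191, 0.982, -0.0]
contact_force: [1.6, -0.1, 0.1]
width: -0.0002
```

>>> carry_out(
  moves=[0,-0.9,-0.5,0,0,0,-0.9,-0.4,0,0,0,-1,-0.4,0,0,0,-0.9,-0.2,0,0,0,-1.1,-0.2,0,0,0,-0.7,-0.1,0,0,0,-0.6,0,0,0,0,-0.3,0,0,0,0,-0.3,0,0,0,0,-0.1,0,0,0],
)

```text
clock: 7.25
position: [0.5443, -0.2348, 0.0414]
ee_rot: [0.0, 0.191, 0.982, -0.0]
contact_force: [1.1, 0.6, 0.4]
width: -0.0002
```

```bash
python3 - <<'E'
from n import *
im=chk('top4')
p=np.array(manip.get_state()['position'][:2])
from arc import arc
arc(p,-90.6-np.cumsum([2,3,3.5,3.5,3.5,3,2.5,2,1.5,1,.5]))
E
```

```text
yel [378. 176.] 33 R 0.126 ang -28.4
yel [326. 184.] 31 R 0.126 ang 44.2
yel [402. 222.] 22 R 0.126 ang -101.0
yel [318. 235.] 23 R 0.127 ang 116.2
yel [366. 259.] 20 R 0.127 ang -172.1
7.3 [ 0.54417517 -0.23478673  0.0413456 ] finger ang -91.5 [-0.53366442 -0.17454001 -0.17766123]
-92.6 0,-0.3,-0.1,0,0,
-95.6 0,-0.6,0.1,0,0,
-99.1 0,-0.8,0.1,0,0,
-102.6 0,-0.8,0.1,0,0,
-106.1 0,-0.8,0.2,0,0,
-109.1 0,-0.6,0.2,0,0,
-111.6 0,-0.6,0.2,0,0,
-113.6 0,-0.4,0.2,0,0,
-115.1 0,-0.3,0.2,0,0,
-116.1 0,-0.2,0.1,0,0,
-116.6 0,-0.1,0,0,0,
```

>>> carry_out(
  moves=[0,-0.3,-0.1,0,0,0,-0.6,0.1,0,0,0,-0.8,0.1,0,0,0,-0.8,0.1,0,0,0,-0.8,0.2,0,0,0,-0.6,0.2,0,0,0,-0.6,0.2,0,0,0,-0.4,0.2,0,0,0,-0.3,0.2,0,0,0,-0.2,0.1,0,0],
)

```text
clock: 8.3
position: [0.4901, -0.2217, 0.0414]
ee_rot: [0.0, 0.191, 0.982, -0.0]
contact_force: [1.0, -0.0, -0.4]
width: -0.0
```

```bash
python3 - <<'E'
from n import *
im=chk('top5')
E
```

```text
red [371. 255.] 29 R 0.119 ang -161.3
yel [343. 174.] 31 R 0.126 ang 18.7
yel [393. 188.] 28 R 0.128 ang -53.3
yel [313. 217.] 23 R 0.127 ang 91.2
yel [395. 241.] 10 R 0.129 ang -126.5
yel [346. 258.] 21 R 0.127 ang 162.7
8.35 [ 0.48977724 -0.22151622  0.04135145] finger ang -116.5 [ 0.17136802 -0.47433721  1.135585  ]
```

The mark is within about 2° of the arrow. I'll give it one small nudge, back off and lift clear.

>>> carry_out(
  moves=[0,-0.1,0.1,0,0,0,-0.2,0.1,0,0,0,-0.1,0,0,0,0,0,0,0,0,0,0,0,0,0,0,0.5,-0.2,0,0,0,0.8,-0.4,0,0,0,0.8,-0.4,0,0,0,0,0,3,0,0,0,0,4,0],
)

```text
clock: 9.35
position: [0.5068, -0.2295, 0.11]
ee_rot: [-0.002, 0.191, 0.982, 0.001]
contact_force: [0.3, -0.5, 0.5]
width: 0.0
```

>>> carry_out(
  moves=[0,0,0,5,0,0,0,0,5,0,0,0,-4,3,0,0,0,-4,0,0,0,0,-4,0,0,0,0,-4,0,0,0,0,-4,0,0,0,0,0,0,0,0,0,0,0,0,0,0,0,0,0],
)

```text
clock: 10.35
position: [0.5075, -0.429, 0.2411]
ee_rot: [-0.0, 0.19, 0.982, 0.001]
contact_force: [0.2, -0.7, -1.2]
width: 0.0002
```

```bash
python3 - <<'E'
from n import *
im=chk('top6'); measure(im); cv2.imwrite('pics/c6.png',cv2.resize(im[155:320,290:460],None,fx=3.5,fy=3.5))
measure(snap('side','side6'),'side')
E
```

```text
red [378. 271.] 7 R 0.170 ang -161.3
yel [344. 174.] 33 R 0.126 ang 16.7
yel [394. 189.] 28 R 0.128 ang -55.8
yel [314. 215.] 24 R 0.127 ang 89.3
yel [395. 241.] 19 R 0.128 ang -127.0
yel [344. 257.] 20 R 0.127 ang 160.6
10.4 [ 0.5076056  -0.42865628  0.2413589 ] finger ang -97.0 [ 0.51536446  0.25449212 -0.08447314]
top rim circ fit [ 0.54800704 -0.10542345] 0.14133365914753548 enc 0.5480334162712097 -0.10520915687084198 0.14238470792770386
red [364.9 234.4] 17 R 0.058 ang -158.2
red [377.7 271.4] 7 R 0.171 ang -161.3
yel [344.  173.6] 33 R 0.126 ang 16.8
yel [393.9 189.2] 28 R 0.128 ang -56.0
yel [364.  196.5] 115 R 0.055 ang -20.2
yel [313.5 215.2] 24 R 0.127 ang 89.5
yel [394.8 240.8] 19 R 0.128 ang -127.2
yel [344.3 257.2] 20 R 0.128 ang 160.7
side rim circ fit [0.42928291 2.68041796] 0.5803106395708443 enc 0.7138410806655884 2.6053709983825684 0.5247290134429932
```

View pics/c6.png

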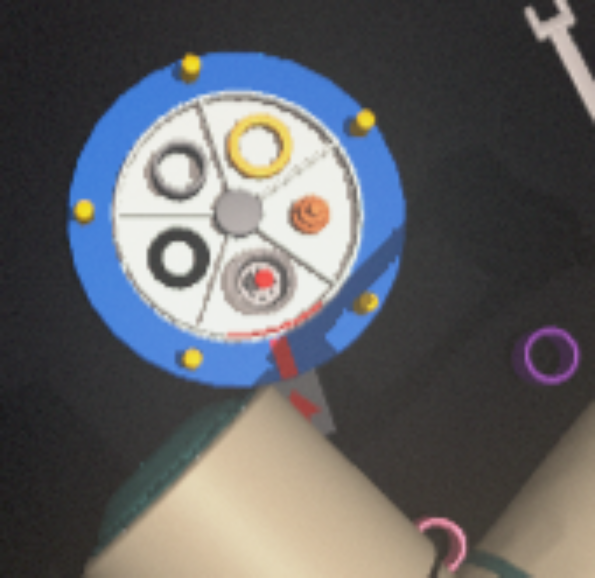

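View pics/side6.png

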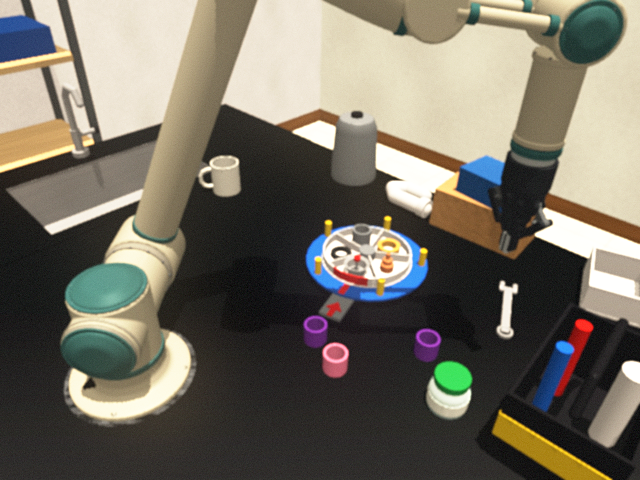

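The crop shows the mark at (285,358), in line with the arrow at (303,403). The strainer is in the middle of its bay, and the other fittings are in theirs. In the side view the jar, wrench and mug haven't moved, and the gripper hangs free.

```bash
python3 -c "
from rig import manip; print(manip.sign_off())"
```

```text
the job is handed in; nothing more can be done
None
```

I turned the carousel about 154° clockwise by pushing one yellow post with the shut fingers. I then backed off, lifted clear and handed the job in at about 10.4 s; no verdict was reported.

**Alignment:** In the last top view the posts put the red mark at −163.3°. The arrow measured −162.9° to −164.2° depending on method, so the mark is within about 1° (2 mm).

**Fittings and counter:** By eye in that view, the strainer is in the middle of its bay and the other fittings are in theirs. In the side view the jar, wrench and mug look unmoved, and the robot touches nothing.

**Checks that failed:** Two rim-circle fits failed because the arm hid part of the rim in one top view and the fit did not lock onto the rim in the last side view. I relied on the centre measured at the start instead, and the last top-view fit agreed with it to 1 mm. So the final angle is measured from the top view only; the side view confirms it just by eye.

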